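Used capsule through the waste flap

ROBOT

A 7-joint arm with a two-finger parallel gripper is mounted at the origin on the work surface. World frame = base frame: x ahead of the robot, y to its left, z up, the work surface at z = 0. Lengths are in m, angles in degrees, forces in N, time in s.
With the tool pointing down it reaches from about 0.425 to 1.025 m from the base axis. Payload 9.4 kg.
Tool frame: the origin (TCP) lies midway between the tips of the shut fingers; the grasp point (between the pads) lies 19 mm behind it; z points along the fingers, y is the line along which they close (so a half turn about z gives the same grasp; the last joint's range is limited). The gripper opens to 93 mm and grips with 3 to 60 N. Pads are 15 mm wide; open, the fingers measure 128 mm over their backs; the gripper's body (75 mm by 188 mm) begins 65 mm behind the grasp point.
Start: joints at [-80.942, 34.337, -0.143, 91.639, 0.103, 54.024, -4.572], TCP at [0.169, 0.705, 0.219] pointing down, gripper open.
Joint ranges: [-147.43, 147.43], [-19.82, 112.94], [-74.19, 73.91], [6.32, 146.72], [-59.91, 239.91], [6.04, 106.73], [-150.56, 150.56]. Speed limits (degrees/s): [127.2, 127.2, 172.46, 172.46, 180, 180, 180].

INTERFACE

Orientations are given as a 3x3 rotation matrix whose columns are the frame's x, y, z axes.
In Python, from plant import goto, servo_line, goto_joints, command_gripper, hold, solve_ik, observe, get_image, Unreachable, close_job, look_for, trace gives the robot as it stands. The module is installed in compiled form; this text tells all that it offers. Calls block until the motion is done:
- goto(position, orientation): joint-space move of the TCP to a pose.
- servo_line(position, feed=0.15, rotation=None): straight line of the TCP; rotation=None keeps the orientation; feed is the mean speed in m/s.
- goto_joints(angles): joint-space move.
- command_gripper(opening, f_grip=None): finger opening in m; f_grip is the grip in N (None keeps the last); returns when the fingers have stopped.
- hold(seconds).
- solve_ik(position, orientation): joint angles nearest the present ones, or None.
- observe(): the state.
- get_image(name): name is "scene" or "top" or "wrist"; returns a dict with "image" (400x640x3 uint8, red, green, blue), "mtx" (3x3 intrinsics, pixels), "xyz" and "attitude" of the camera in the world. Camera axes: x right, y up, looking along -z (the intrinsics and any distortion apply to the point x, -y, -z); pixel columns grow to the right and rows downward; lengths in m; the calibration is good to about 2 mm. A picture is of the moment at which its call begins. There is no depth.
A pose or a line that the arm cannot do raises Unreachable and nothing moves.
- close_job(): hands the job in; it is judged then, once.
Trained networks look in the newest picture that a camera, given by its name, has taken for a name from the list of things; names that differ only in an ending like _2 or _b are one class to them, and where a whole thing is asked for, a point or a joint stands for the part that bears it (a point fixed in the world has none). Each returns a list of dicts, best first, with "conf" (0 to 1); they miss things now and then, are a little off and sometimes report something else, mostly with a low value. They report only what shows in the picture. A call takes as long as a camera call. They do not tell look-alikes from the thing itself.
- look_for(camera, query): "uv" ([column, row] in pixels, amid what is visible of it).
- trace(camera, query): "region" (400x640 bool, what is visible of it) and "uv" ([column, row] in pixels, amid what is visible of it).
The state is a dict: "t": time; "joint_positions": joint angles; "qd": joint speeds; "joint_torque": joint torques, N m; "tool_pos": TCP position; "ee_rot": TCP orientation; "force": force on the tool from outside, world axes, zero at the start; "moment": the same for the moment, N m; "opening": finger opening in m; "grip_force": force on a finger pad.
Only numpy, scipy, OpenCV 4.12 (cv2) and the standard library are available. Lean on these libraries where they do the work, as an engineer would, in place of code of your own. Each camera call takes 0.05 s, during which the arm holds its last target. There are 200 camera calls.

TASK

A used coffee capsule has been left on the painted shelf: slide it over to the self-closing waste flap set in the shelf top, push the flap down with one fingertip and, while that finger keeps it open, push the capsule over the edge with the other finger so that it drops into the bin. Then draw back and let the flap spring shut. Work by pushing only: do not pinch, crush or lift the capsule, and leave the mug, the dripper, the sugar jar and the stirrer dispenser standing where they are.

Things in the scene. Friction and masses are not known exactly. Their poses are not given: they have to be found in the camera images.
- shelf: Fixed shelf of painted plywood on the worktop; top board 400 (x) x 660 (y) x 15 mm, its upper face 180 mm above the origin. Origin: on the worktop under the board's centre. x points away from the robot (yaw up to 15 degrees either way), y left, z up. Flush in the top is a waste opening with thin flat steel trim, x -150 to -30, y -80 to +80 mm, closed by the flap.
- flap_edge (a point): Middle of the straight board edge on the far side (away from the robot) of the waste opening, at the height of the shelf top; axes as the shelf's. The capsule goes over this edge towards the robot (-x). The opening reaches 120 mm from here along -x and 80 mm to either side; plain shelf top lies on the +x side.
- flap (a joint): Waste flap: 0 shut (face 1 mm below the shelf top), grows to 1.25 rad as it is pushed down into the opening. Dark steel plate 117 (x) x 155 mm, 3 mm thick, hinged on the robot-side edge of the opening (120 mm from flap_edge); its free edge is next to flap_edge. A spring shuts it: 0.6 N at the free edge starts it, 2.2 N holds 1 rad, more nearer the hinge. The capsule's weight does not open it.
- bin_floor (a point): Centre of the floor of the clear bin under the opening, 12 mm above the worktop; axes as the shelf's. Inside 232 (x) x 202 (y) mm, its rim 143 mm above this floor; it also reaches some 100 mm under the board on the far side of flap_edge.
- capsule_mid (a point): Middle (half-way up) of the used coffee capsule: copper-coloured blunt cone 28.5 mm high, about 16 g, standing on its 37 mm wide silvery rim on the shelf top; 30 mm wide just above the rim, 24 mm at 22 mm height, 17 mm at its flat top; slides easily. This point is 14 mm above the surface it stands on; z up along its axis.
- mug: Red enamel mug, 82 mm in diameter, 82 mm high, handle to its +y; origin at the centre of its underside, on the shelf. Leave alone.
- dripper: White ceramic coffee dripper on its matching base, 112 mm across, 140 mm high, handle to its +y; origin at the centre of its underside, on the shelf. Leave alone.
- jar: Clear glass sugar jar with steel lid, 86 mm in diameter, 120 mm high with knob; origin at the centre of its underside, on the shelf. Leave alone.
- dispenser: Black push dispenser of plastic stirrers with red plunger, 84 x 80 mm at the foot, 165 mm high; origin at the centre of its underside, on the shelf. Leave alone.
Mind the look-alikes: they are no part of the job. There is more than one size of the part that bears capsule_mid; the job needs the smallest.

How it is judged (in metres and radians):
On the way, in this order (a step that is already met when the one before it is completed fails the run):
1. a finger holds the flap pushed open while the capsule still stands on the shelf top, short of the edge (value of joint flap above 0.2 rad and contact force between the fingers and flap above 0.2 N and x of capsule_mid in the frame of flap_edge above 0 m and z of capsule_mid in the frame of flap_edge above 0.004 m), for 0.2 s.
2. with the flap still held open by a finger, the capsule has gone through the opening to below the shelf board (value of joint flap above 0.2 rad and contact force between the fingers and flap above 0.2 N and z of capsule_mid in the frame of flap_edge below -0.04 m), for 0.1 s.
At the end, for the whole second after the job is handed in: The capsule lies in the bin under the opening, the flap has sprung shut (within 0.06 rad), and mug, dripper, jar and dispenser stand upright within 25 mm of where they were (z of capsule_mid in the frame of shelf between 0.01 and 0.1 m and x of capsule_mid in the frame of shelf between -0.165 and 0.075 m and y of capsule_mid in the frame of shelf between -0.105 and 0.105 m and value of joint flap below 0.06 rad and distance of each of mug, dripper, jar, dispenser from where it was at the start of the episode below 0.025 m and angle between each of mug, dripper, jar, dispenser's own z axis and vertical below 0.2 rad); the robot touches nothing.
It fails at once if the capsule is lifted: its middle rises more than 20 mm above where it is when standing on the shelf (z of capsule_mid in the frame of flap_edge above 0.035 m).
It fails at once if the capsule is pinched or crushed: more than 12 N from the fingers (contact force between the fingers and capsule above 12 N).
It fails at once if the mug, dripper, jar or dispenser is pushed more than 25 mm or tipped (distance of any of mug, dripper, jar, dispenser from where it was at the start of the episode above 0.025 m or angle between any of mug, dripper, jar, dispenser's own z axis and vertical above 0.35 rad).
It also fails if it takes over 51 s, if anything falls off the work surface, if the arm or the gripper's body presses on something with over 40 N, if the wrist force passes 120 N, or if a joint passes its speed limit or range.

## Working session

There is one attempt and no reset: what is moved stays moved. The work goes in short steps, each a Python script; the robot and the scene stay as the last script left them, time stands still between calls to the robot, and variables do not carry over. Pictures are saved under pics/ and viewed, at most 10 in all, crops included, and the job is handed in when it is done.

```bash
mkdir -p pics
python3 - <<'E'
from plant import *
import cv2
s=observe();print(s['t'],s['tool_pos'],s['ee_rot'],s['opening'])
for c in ("scene","top"):
    g=get_image(c);cv2.imwrite(f"pics/{c}0.png",g["image"][:,:,::-1])
    print(c,g["mtx"],g["xyz"],g["attitude"],[k for k in g])
    for q in ("shelf","flap","capsule_mid","mug","dripper","jar","dispenser"):
        print(q,[(round(float(d["conf"]),2),[round(float(v)) for v in d["uv"]]) for d in look_for(c,q)])
E
```

```text
0.0 [0.16856899 0.70460265 0.21775128] [[-9.72579155e-01  2.32572015e-01 -2.12061882e-04]
 [ 2.32572053e-01  9.72577862e-01 -1.59476043e-03]
 [-1.64649955e-04 -1.60035042e-03 -9.99998706e-01]] 0.0930037915931897
scene [[372.21266822   0.         321.98038897]
 [  0.         372.21266822 201.6851273 ]
 [  0.           0.           1.        ]] [ 1.02111805 -0.1221975   0.90345771] [[ 0.28028439 -0.84659498  0.45245729]
 [ 0.95981397  0.24026302 -0.14502011]
 [ 0.01406454  0.4749217   0.87991566]] ['image', 'mtx', 'xyz', 'attitude']
shelf [(0.7, [326, 174]), (0.6, [205, 151])]
flap [(0.68, [315, 133])]
capsule_mid [(0.88, [381, 282]), (0.82, [343, 307]), (0.69, [354, 172])]
mug [(0.94, [424, 98])]
dripper [(0.73, [219, 217]), (0.39, [323, 171])]
jar [(0.75, [205, 149])]
dispenser [(0.6, [452, 153])]
top [[469.3297567    0.         318.16936763]
 [  0.         469.3297567  198.5295949 ]
 [  0.           0.           1.        ]] [0.46993105 0.0101623  1.14900528] [[ 0.02493933  0.98528255 -0.16910447]
 [-0.99946197  0.02096975 -0.02521977]
 [-0.02130252  0.16964245  0.98527541]] ['image', 'mtx', 'xyz', 'attitude']
shelf []
flap [(0.93, [318, 288])]
capsule_mid [(0.86, [297, 140]), (0.72, [340, 129]), (0.59, [291, 213]), (0.49, [187, 189])]
mug [(0.81, [174, 280])]
dripper []
jar [(0.76, [453, 270])]
dispenser [(0.96, [186, 191]), (0.41, [449, 268])]
```

View pics/scene0.png

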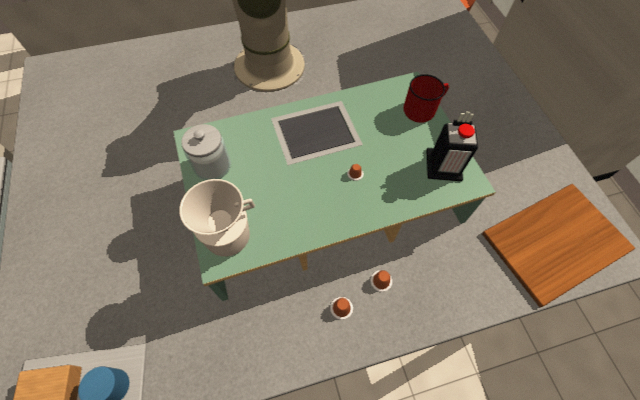

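View pics/top0.png

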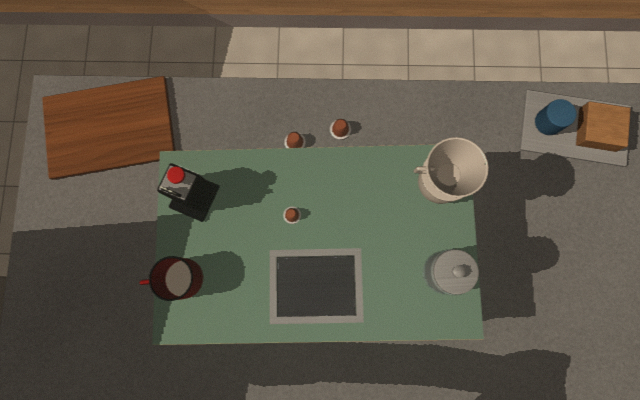

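The scene view shows the shelf with the flap near (316,133). A small capsule stands on the shelf at (355,172), and two larger look-alikes are on the worktop at (343,307) and (381,282). In the top view the shelf capsule is at (291,214) and the opening runs roughly from (270,250) to (362,322). I'll now convert these to world coordinates.

```bash
cat > h.py <<'E'
from plant import *
import numpy as np, cv2
def ray(g,uv):
    d=np.c_[np.atleast_2d(uv),np.ones(len(np.atleast_2d(uv)))]@np.linalg.inv(g["mtx"]).T
    return (d*[1,-1,-1])@np.array(g["attitude"]).T
def onz(g,uv,z):
    d=ray(g,uv);p=np.array(g["xyz"]);return p+d*((z-p[2])/d[:,2])[:,None]
def blob(m):
    n,l,s,c=cv2.connectedComponentsWithStats(m.astype(np.uint8));i=1+s[1:,4].argmax();return l==i
def rect(g,m,z=.18):
    uv=cv2.findContours(blob(m).astype(np.uint8),0,1)[0][0][:,0]
    return cv2.minAreaRect((onz(g,uv,z)[:,:2]*1000).astype(np.float32))
E
python3 - <<'E'
from h import *
np.set_printoptions(precision=4,suppress=True)
for c in ("scene","top"):
    g=get_image(c)
    hsv=cv2.cvtColor(g["image"],cv2.COLOR_RGB2HSV)
    print(c,"flap",[rect(g,d["region"]) for d in trace(c,"flap")[:1]])
    m=cv2.inRange(hsv,(50,40,40),(90,255,255))
    m=cv2.morphologyEx(m,cv2.MORPH_OPEN,np.ones((3,3)))
    print("green",rect(g,m>0))
    for d in trace(c,"capsule_mid"):
        v,u=np.nonzero(d["region"])
        for z in (.194,.014):
            P=onz(g,np.c_[u,v],z);print("caps",z,round(float(d["conf"]),2),d["uv"],P.mean(0)[:2],np.ptp(P,0)[:2],len(u))
    for q in ("mug","dripper","jar","dispenser"):
        d=trace(c,q)
        if d: print(q,d[0]["conf"],onz(g,[d[0]["uv"]],.24))
E
```

```text
scene flap [((455.68408203125, 35.61722946166992), (120.99617004394531, 156.00244140625), 2.525846004486084)]
green ((545.006103515625, 41.057708740234375), (399.8914794921875, 660.615966796875), 2.5966103076934814)
caps 0.194 0.77 [342.1, 307.0] [ 0.8824 -0.0349] [0.0407 0.0396] 375
caps 0.014 0.77 [342.1, 307.0] [ 0.8472 -0.0128] [0.0511 0.0496] 375
caps 0.194 0.75 [353.5, 172.9] [0.6039 0.086 ] [0.0402 0.0362] 199
caps 0.014 0.75 [353.5, 172.9] [0.4981 0.1388] [0.0505 0.0454] 199
caps 0.194 0.64 [379.7, 281.1] [0.8548 0.0558] [0.04  0.041] 359
caps 0.014 0.64 [379.7, 281.1] [0.8125 0.1009] [0.0501 0.0514] 359
mug 0.55 [[0.4781 0.3044 0.24  ]]
dripper 0.66 [[ 0.6549 -0.2174  0.24  ]]
jar 0.71 [[0.6109 0.0184 0.24  ]]
dispenser 0.56 [[0.6446 0.2982 0.24  ]]
top flap [((455.8970031738281, 34.478370666503906), (117.11454010009766, 155.40493774414062), 2.2631187438964844)]
green ((548.337890625, 16.891845703125), (398.5615234375, 612.103271484375), 2.542388677597046)
caps 0.194 0.62 [297.4, 139.2] [0.7567 0.087 ] [0.0333 0.0446] 279
caps 0.014 0.62 [297.4, 139.2] [0.8108 0.1015] [0.0395 0.053 ] 279
caps 0.194 0.56 [291.9, 213.3] [0.5993 0.0874] [0.0353 0.0334] 234
caps 0.014 0.56 [291.9, 213.3] [0.6237 0.102 ] [0.042  0.0397] 234
caps 0.194 0.54 [340.0, 129.0] [ 0.7846 -0.0084] [0.0421 0.0404] 309
caps 0.014 0.54 [340.0, 129.0] [ 0.8439 -0.0119] [0.05  0.048] 309
mug 0.9 [[0.4627 0.3042 0.24  ]]
dripper 0.74 [[ 0.6899 -0.229   0.24  ]]
jar 0.63 [[ 0.4901 -0.224   0.24  ]]
dispenser 0.74 [[0.6398 0.2953 0.24  ]]
```

```bash
cat >> h.py <<'E'
yaw=np.radians(2.5); S=np.array([[np.cos(yaw),-np.sin(yaw),0],[np.sin(yaw),np.cos(yaw),0],[0,0,1]])
E0=np.array([.5155,.0385,.18])            # flap_edge, world
PSI=np.radians(10); u=np.array([-np.cos(PSI),-np.sin(PSI),0])  # push direction, shelf frame
def pose(b,alpha,s=1):
    """TCP pose (world) that puts the inner tip of the rear finger at b (shelf axes from flap_edge), tilt alpha deg"""
    a=np.radians(alpha); e=np.array([0,0,1.])
    ya=np.cos(a)*u-np.sin(a)*e; z=-np.sin(a)*u-np.cos(a)*e
    R=np.c_[np.cross(s*ya,z),s*ya,z]
    return E0+S@(np.array(b)+.0465*ya), S@R
C=np.array([.088,.0443])
def back(d,z,c=C): # point d behind capsule start along push line (negative: further on)
    return np.r_[c-u[:2]*d,z]
E
python3 - <<'E'
from h import *
np.set_printoptions(precision=3,suppress=True)
e=S.T@(np.array([.6015,.0867,.194])-E0);print(e)
for s in (1,-1):
  for d,z,a in ((.04,.15,0),(.04,.005,0),(-.03,.005,0),(-.02,.012,25),(-.09,.012,25),(-.09,-.02,25),(-.09,.15,25)):
    p,R=pose(back(d,z),a,s);print(s,d,z,a,p,solve_ik(p,R))
E
```

```text
[0.088 0.044 0.014]
1 0.04 0.15 0 [0.595 0.085 0.33 ] [ -53.782   30.922   64.351  103.046  -30.529   65.774 -146.915]
1 0.04 0.005 0 [0.595 0.085 0.185] [ -50.923   43.254   63.811  112.463  -47.802   56.099 -130.856]
1 -0.03 0.005 0 [0.527 0.07  0.185] [ -53.444   38.148   63.936  121.16   -46.178   50.271 -129.16 ]
1 -0.02 0.012 25 [0.541 0.073 0.172] [ 10.337  23.247 -32.113 135.269  93.475  13.999  85.158]
1 -0.09 0.012 25 [0.472 0.058 0.172] [ 10.942  19.52  -32.404 143.338 113.096  13.592  63.969]
1 -0.09 -0.02 25 [0.472 0.058 0.14 ] [  9.365  24.331 -31.902 145.404 128.656  18.871  48.225]
1 -0.09 0.15 25 [0.472 0.058 0.31 ] None
-1 0.04 0.15 0 [0.595 0.085 0.33 ] [-33.415  20.996  28.006 101.998 -11.229  59.767  11.2  ]
-1 0.04 0.005 0 [0.595 0.085 0.185] [-27.011  29.186  19.737 111.106 -14.234  42.048  13.55 ]
-1 -0.03 0.005 0 [0.527 0.07  0.185] [-27.71   24.675  19.462 119.804 -13.203  37.514  13.133]
-1 -0.02 0.012 25 [0.541 0.073 0.172] [  9.361  23.033 -30.79  135.325  93.933  13.394 -95.321]
-1 -0.09 0.012 25 [0.472 0.058 0.172] [  24.814   23.492  -51.459  142.602  100.453   21.728 -103.878]
-1 -0.09 -0.02 25 [0.472 0.058 0.14 ] [  29.3     32.762  -62.177  144.317  104.985   33.743 -109.082]
-1 -0.09 0.15 25 [0.472 0.058 0.31 ] [-76.421  -2.146  62.914 135.754   6.241  20.319  -5.975]
```

Run:
```python
from h import *
import h
np.set_printoptions(precision=1,suppress=True)
goto_joints([-80.9,8,0,95,0,77,-4.6]); s=observe(); print(s['t'],s['tool_pos'])
goto_joints([-5,8,0,95,0,77,-4.6]); s=observe(); print(s['t'],s['tool_pos'],s['ee_rot'])
lo=np.array([-147.43,-19.82,-74.19,6.32,-59.91,6.04,-150.56]);hi=np.array([147.43,112.94,73.91,146.72,239.91,106.73,150.56])
for al in (20,25):
 for ps in (-60,-45,-30,30,45,60):
  P=np.radians(ps);h.u=np.array([-np.cos(P),-np.sin(P),0])
  yc=.03*np.sign(ps)   # crossing point
  for sgn in (1,-1):
   o=[]
   for d,z in ((.055,.012),(.015,.012),(.005,-.01),(.005,.12)):
    b=np.array([0,yc,0])-h.u*d+[0,0,z]
    p,R=pose(b,al,sgn);q=solve_ik(p,R)
    o.append(None if q is None else np.r_[min(np.minimum(q-lo,hi-q)),q])
   print(al,ps,sgn,*o,sep="\n   " if ps in(45,-45) else " | ") if all(x is not None for x in o) else print(al,ps,sgn,[x is not None for x in o])
```

```text
2.7667 [0.1 0.5 0.5]
5.0667 [ 0.5 -0.   0.5] [[-0.  1. -0.]
 [ 1.  0.  0.]
 [ 0. -0. -1.]]
20 | -60 | 1 | [ 19.3 -11.8  23.   -9.4 127.5  44.9  33.8  63.5] | [ 17.8 -15.3  22.3 -11.  128.9  44.9  35.2  58.4] | [ 16.3 -18.1  24.4  -9.1 130.4  48.   32.7  53.6] | [ 24.9 -10.6  13.2 -17.3 121.8  32.6  48.6  72.5]
20 | -60 | -1 | [  18.4  -26.6   23.    10.5  128.4   34.2   27.7 -104.9] | [  17.   -29.6   22.2    7.9  129.7   35.8   29.4 -111.4] | [  15.4  -32.2   24.5   10.   131.3   37.7   26.1 -115.1] | [  24.2  -24.    12.4   -1.1  122.5   28.5   46.  -102.7]
20
   -45
   1
   [ 16.4 -10.3  21.6  -9.5 130.3  50.6  27.6  73.3]
   [ 13.8 -14.3  20.4 -10.3 133.   51.6  28.3  67.4]
   [ 11.7 -18.1  22.4  -7.1 135.   56.8  25.4  60.4]
   [ 21.   -7.7  10.4 -18.4 125.7  33.8  41.8  86.9]
20
   -45
   -1
   [ 14.8 -26.   21.7  11.4 131.2  38.2  20.9 -93.5]
   [  12.9  -29.2   20.4    9.2  133.8   42.    22.2 -102. ]
   [  10.8  -34.2   23.    14.5  135.9   44.7   17.6 -106.1]
   [ 20.4 -19.6   9.7  -4.5 126.3  30.6  39.9 -89.5]
20 | -30 | 1 | [ 14.2  -7.7  20.6  -9.8 132.5  55.3  21.   84.9
[... 3818 characters left out ...]
1   9.9 130.3 -42.5  31.  -95.1]
25
   45
   -1
   [  2.   18.5  24.2 -29.8 132.5 -31.4   8.   70.9]
   [  2.   24.6  23.3 -32.3 135.2 -37.1   8.1  80. ]
   [  4.7  41.   32.2 -55.9 136.2  66.4  10.7 -22.6]
   [ 17.    3.1   9.3  -2.2 129.7 -39.   29.6  80.8]
25 | 60 | 1 | [  3.4   2.5  23.5  -4.9 130.1 -56.5  23.8 -67.4] | [  2.8   6.1  22.8  -3.6 131.7 -57.1  25.5 -62.3] | [  0.8  12.   25.3  -9.9 132.9 -59.1  21.6 -58.6] | [ 18.5  -3.2  12.4   9.6 125.7 -41.4  40.1 -79.7]
25 | 60 | -1 | [ 11.9  17.   25.  -24.4 129.2 -38.3  18.   94. ] | [ 13.9  20.1  24.  -22.2 130.9 -42.4  19.9 102.3] | [ 10.3  23.5  26.8 -25.6 132.2 -43.2  16.3 104.9] | [ 21.7   9.5  12.6  -5.9 125.  -36.7  37.8  94.9]
```

```bash
cat >> h.py <<'E'
import h as _h
def setpsi(deg):
    global u; P=np.radians(deg); u=np.array([-np.cos(P),-np.sin(P),0]); return u
def see(c="top"):
    g=get_image(c); best=[]
    for d in trace(c,"capsule_mid"):
        v,uu=np.nonzero(d["region"]); P=onz(g,np.c_[uu,v],.194).mean(0); best.append((round(float(d["conf"]),2),np.round(1e3*S.T@(P-E0))[:2]))
    return g,best
E
sed -i '/import h as _h/d' h.py
python3 - <<'E'
from h import *
np.set_printoptions(precision=4,suppress=True)
G=np.array([.025,-.037]); v=G-C
u=setpsi(np.degrees(np.arctan2(-v[1],-v[0])))
def at(c,d,z): return pose(np.r_[c-u[:2]*d,z],0,-1)
goto(*at(C,.035,.08)); 
servo_line(at(C,.035,.005)[0],feed=.12)
servo_line(at(C,.020,.005)[0],feed=.06)
servo_line(at(G,.0155,.005)[0],feed=.05)
s=observe();print(s['t'],s['tool_pos'],at(G,.0155,.005)[0],s['force'],s['opening'])
servo_line(at(G,.030,.005)[0],feed=.06)
servo_line(at(G,.030,.10)[0],feed=.15)
for c in ("top","scene"):
    g,b=see(c);print(c,b);cv2.imwrite(f"pics/{c}1.png",g["image"][:,:,::-1])
print(observe()['t'])
E
```

```text
9.5333 [ 0.5243 -0.0225  0.185 ] [ 0.5242 -0.0227  0.185 ] [ 0.3441  0.5513 -0.1286] 0.09320112635532582
top [(0.78, array([244.,  38.])), (0.52, array([265., -58.]))]
scene [(0.83, array([340.,   2.])), (0.7, array([82., -7.])), (0.65, array([364., -89.])), (0.54, array([ 29., -36.]))]
10.9083
```

View pics/scene1.png

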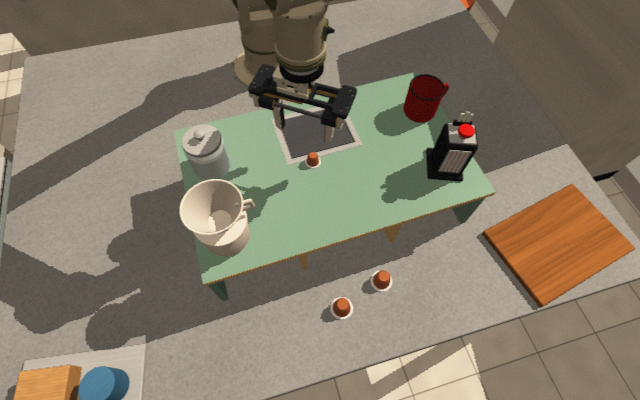

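The capsule now stands at about (313,160), just outside the far edge of the opening. That matches the measured (27,-36) mm, and everything else is where it was. Next I'll bring in the tilted gripper so the front finger opens the flap.

Run:
```python
from h import *
np.set_printoptions(precision=4,suppress=True)
u=setpsi(-40); c=np.array([.0265,-.036])
def at(d,z): return pose(np.r_[c-u[:2]*d,z],25,1)
lo=np.array([-147.43,-19.82,-74.19,6.32,-59.91,6.04,-150.56]);hi=np.array([147.43,112.94,73.91,146.72,239.91,106.73,150.56])
goto(*at(.027,.09)); s=observe();print(s['t'],s['joint_positions'],s['force'])
servo_line(at(.027,.012)[0],feed=.06)
s=observe();q=s['joint_positions'];print(s['t'],q,min(np.minimum(q-lo,hi-q)),s['force'],s['tool_pos']-at(.027,.012)[0])
hold(.3)
for n in ("scene","top"):
    g,b=see(n);print(b);cv2.imwrite(f"pics/{n}2.png",g["image"][:,:,::-1])
    if n=="scene": cv2.imwrite("pics/crop2.png",cv2.resize(g["image"][70:230,210:420,::-1],None,fx=3.5,fy=3.5))
print(observe()['t'],observe()['force'])
```

```text
11.7 [ -7.5416  14.9778 -16.5714 127.8681  49.1976  35.1444  78.6439] [ 0.8336 -0.1718  0.5915]
13.15 [-12.5077  22.3826 -11.2802 133.0513  67.4302  28.0528  58.2948] 13.668692989788582 [-0.8664 -0.382   1.7871] [ 0.0001 -0.      0.0003]
[(0.85, array([341.,   2.])), (0.83, array([364., -89.])), (0.63, array([ 35., -30.]))]
[(0.83, array([266., -59.])), (0.74, array([244.,  38.]))]
13.65 [-0.6085 -0.5889  2.1493]
```

View pics/crop2.png

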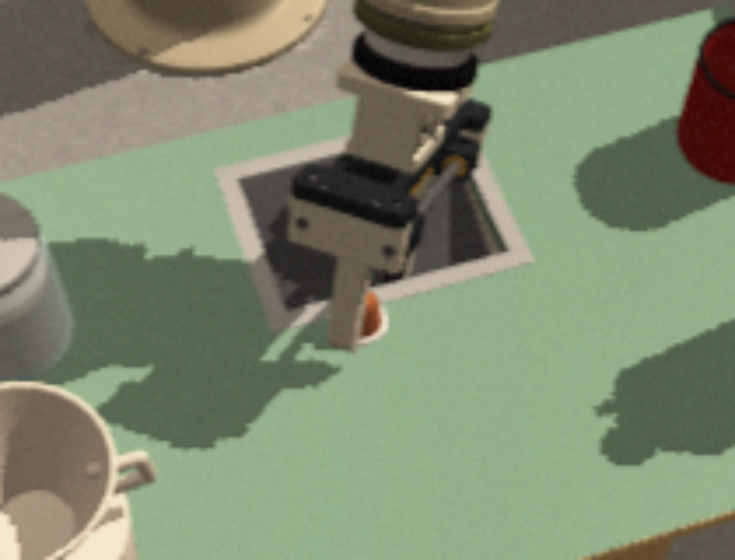

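The crop shows the flap held open, with a dark gap at the right of the opening. The capsule's rim is at crop (375,320), still standing just in front of the rear finger. Now I'll push it over.

Run:
```python
from h import *
np.set_printoptions(precision=2,suppress=True)
u=setpsi(-40); c=np.array([.0265,-.036])
def at(d,z): return pose(np.r_[c-u[:2]*d,z],25,1)
for d in (.012,0,-.012,-.022,-.030):
    servo_line(at(d,.012)[0],feed=.04); s=observe(); print(d,s['t'],s['force'],s['joint_positions'])
hold(.3)
g,b=see("scene");print(b)
cv2.imwrite("pics/crop3.png",cv2.resize(g["image"][70:230,210:420,::-1],None,fx=3.5,fy=3.5))
print(observe()['t'],observe()['force'])
```

```text
0.012 14.175 [-0.24  0.91  1.92] [-13.97  21.94 -11.7  134.16  67.66  28.5   56.18]
0 14.625 [-0.99  1.29  2.29] [-15.11  21.6  -12.07 135.    67.75  28.91  54.52]
-0.012 15.075 [-0.26  0.11  2.96] [-16.27  21.26 -12.47 135.79  67.77  29.36  52.9 ]
-0.022 15.475 [-0.06 -0.04  4.32] [-17.25  21.01 -12.85 136.44  67.71  29.72  51.57]
-0.03 15.825 [-0.06  0.18  3.78] [-18.05  20.8  -13.16 136.93  67.64  30.05  50.51]
[(0.81, array([364., -89.])), (0.61, array([340.,   2.]))]
16.225 [-1.01  1.29  4.48]
```

View pics/crop3.png

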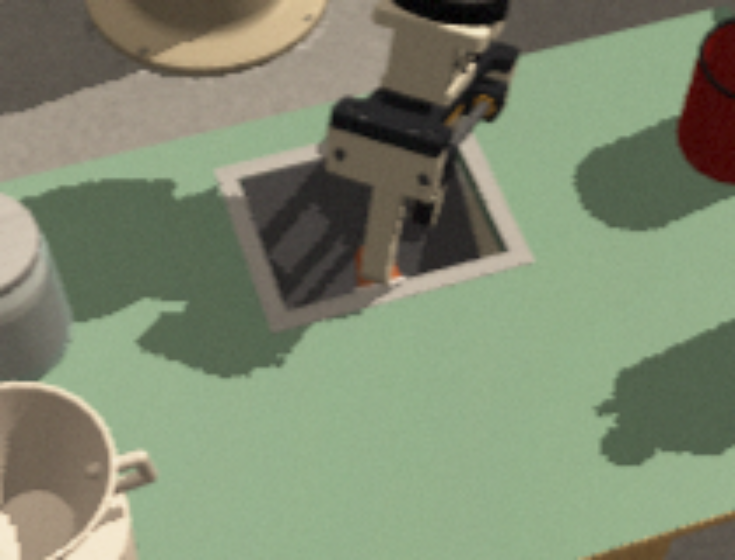

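Copper shows on both sides of the rear finger at crop (360–400,270), so the capsule is at or over the edge but still high. I'll push a little further.

Run:
```python
from h import *
np.set_printoptions(precision=2,suppress=True)
u=setpsi(-40); c=np.array([.0265,-.036])
def at(d,z): return pose(np.r_[c-u[:2]*d,z],25,1)
for d in (-.036,-.042):
    servo_line(at(d,.012)[0],feed=.04); s=observe(); print(d,s['t'],s['force'],s['joint_positions'])
hold(.3)
g,b=see("scene");print(b)
cv2.imwrite("pics/crop4.png",cv2.resize(g["image"][70:230,210:420,::-1],None,fx=3.5,fy=3.5))
print(observe()['t'],observe()['force'])
```

```text
-0.036 16.525 [ 1.61 -0.49  3.72] [-18.65  20.65 -13.4  137.29  67.57  30.31  49.73]
-0.042 16.825 [ 3.68 -0.51  3.9 ] [-19.24  20.51 -13.64 137.63  67.46  30.56  48.97]
[(0.97, array([364., -89.])), (0.88, array([340.,   2.]))]
17.225 [ 3.34 -1.71  4.43]
```

View pics/crop4.png

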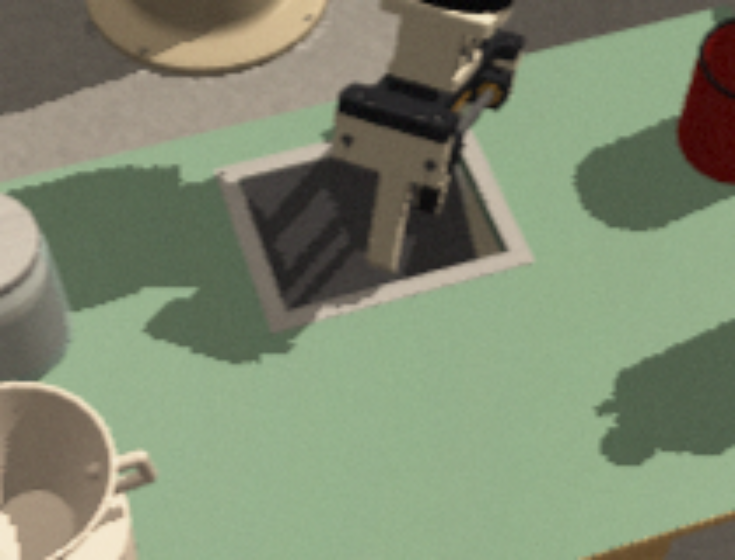

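The capsule is no longer visible in the opening. Before withdrawing I'll check the top and wrist views to see whether it's hidden behind the finger.

Run:
```python
from h import *
a=get_image("wrist")["image"];print([(d["conf"],d["uv"]) for d in look_for("wrist","capsule_mid")])
b=get_image("top")["image"];print([(d["conf"],d["uv"]) for d in look_for("top","capsule_mid")])
a=cv2.resize(a,(480,300));b=cv2.resize(b[190:350,230:400],(319,300))
cv2.imwrite("pics/comb5.png",np.hstack([a,b])[:,:,::-1])
```

```text
[(0.54, [316.8, 211.3])]
[(0.62, [337.7, 127.7]), (0.53, [299.0, 140.2]), (0.51, [330.3, 240.8])]
```

View pics/comb5.png

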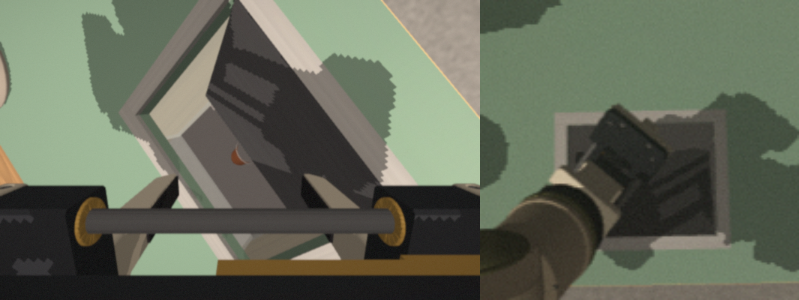

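In the wrist view the capsule is at (317,211), lower than the flap's free edge and partly hidden by it, so it lies in the bin. I'll withdraw and check.

Run:
```python
from h import *
np.set_printoptions(precision=3,suppress=True)
g=get_image("wrist");d=look_for("wrist","capsule_mid")
print([1e3*S.T@(onz(g,[x["uv"]],.028)[0]-E0) for x in d])
p=observe()['tool_pos']
servo_line(p+[0,0,.11],feed=.08); s=observe();print(s['t'],s['force'],s['joint_positions'])
goto_joints([-5,8,0,95,0,77,-4.6]); goto_joints([-75,8,0,95,0,77,-4.6]);hold(.5)
g,b=see("scene");print(b)
t=get_image("top");f=trace("top","flap");print([rect(t,x["region"]) for x in f[:1]])
cv2.imwrite("pics/s6.png",np.hstack([cv2.resize(g["image"],(480,300)),cv2.resize(t["image"][190:350,230:400],(319,300))])[:,:,::-1])
for q in ("mug","dripper","jar","dispenser"):
    for n,gg in (("scene",g),("top",t)):
        d=look_for(n,q); print(q,n,d and np.round(d[0]["uv"]))
s=observe();print(s['t'],s['force'])
```

```text
[array([  31.451,   -9.824, -152.   ]), array([   3.898,  -77.274, -152.   ]), array([ -47.874,  -19.043, -152.   ])]
19.05 [-0.76  -0.035  0.157] [-13.534   9.379 -18.584 129.684  42.975  40.405  77.723]
[(0.92, array([339.,   2.])), (0.69, array([364., -89.]))]
[((455.482421875, 35.65496826171875), (117.94972229003906, 156.55665588378906), 1.3725144863128662)]
mug scene [424.  98.]
mug top [176. 279.]
dripper scene [220. 218.]
dripper top [452. 170.]
jar scene [203. 150.]
jar top [452. 272.]
dispenser scene [453. 151.]
dispenser top [188. 190.]
23.5917 [-0.716  0.615 -0.26 ]
```

View pics/s6.png

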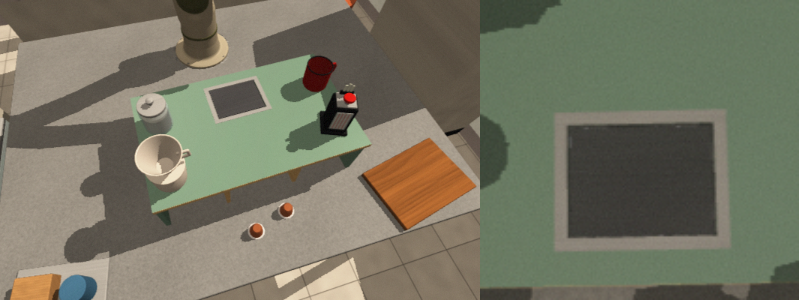

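The picture shows the flap shut at (237,98), no capsule left on the shelf, and the mug, dripper, jar and dispenser in place. The arm is clear, and the capsule was measured about 31 mm beyond the edge at the height of the bin floor, which is inside the bin.

```bash
python3 -c "
from plant import *
print(close_job())"
```

```text
the job is handed in; nothing more can be done
None
```

The job is handed in at about 24 s of the 51 s allowed: the capsule dropped into the bin while one finger held the flap open, the flap is shut again, and the mug, dripper, jar and dispenser stand where they were; no verdict was returned.

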